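# Open the battery bay of a fire alarm unit

### The arm

A 7-joint arm with a two-finger parallel gripper is mounted at the origin on the work surface. World frame = base frame: x ahead of the robot, y to its left, z up, the work surface at z = 0. Lengths are in mm, angles in rad, forces in N, time in s.
With the tool pointing down it reaches from about 425 to 925 mm from the base axis. Payload 6.8 kg.
Tool frame: the origin (TCP) lies at the very end of the fingers, on their centre line; the grasp point (between the pads) lies 19 mm behind it; z points along the fingers, y is the direction in which the jaws open and shut (so a half turn about z gives the same grasp; the last joint's range is limited). The gripper opens to 85 mm and grips with 20 to 120 N. Pads are 22 mm wide; open, the fingers measure 114 mm over their backs; the gripper's body (76 mm by 85 mm) begins 54 mm behind the grasp point. The pads swing forward as they close: fully open they stand 13 mm farther back than shut.
Start: joints at [1.231, 0.477, 0.022, 1.555, -0.011, 1.109, -0.083], TCP at [155.076, -656.962, 231.308] pointing down, gripper open.
Joint ranges: [-2.96, 2.96], [-0.34, 2.1], [-1.41, 1.46], [0.24, 2.44], [-1.37, 4.51], [0.17, 1.92], [-2.96, 2.96]. Speed limits (rad/s): [2.39, 2.39, 3.14, 3.14, 3.14, 3.14, 3.14].

### API

Orientations are given as a rotation vector (axis times angle).
In Python, from plant import manip gives the robot as it stands.
- The arm moves only by the shell command python3 -m pendant 'ROWS'. ROWS is JSON, a list of rows, each a list of 3 entries, a list of its own where there are three numbers: the shift along the world's x, y, z in m, then the turn, a rotation vector about the world's x, y, z in rad, then the closure, from -1 (fully open) to 1 (shut). In form: [[[tx, ty, tz], [ax, ay, az], claw], ...]. A call has 1 to 20 rows; each row is the pose to reach, as a shift and turn from the pose commanded when the call began; what a row does not reach only later rows make up. A row lasts 1/8 s, in which the tool goes at most 62.5 mm and 10.7 degrees, less where a joint would pass 70% of its speed; a pose out of reach is approached as far as the arm can. A call with a gripper value outside its range is refused whole. The fingers move at their own pace and stop on an object; the grip force is fixed at half the most. Time passes only in rows, so rows that repeat a pose let the fingers close. It gives the time, the measured TCP pose, the force and the opening at its end, in the units of the state.
- manip.read_state(): the state, without advancing time (a new reading comes with each control period).
- manip.get_image(name): name is "side" or "top"; returns (picture, depth): 420x560x3 uint8, blue, green, red; 420x560 float32, mm along the optical axis (not along the pixel's ray), 0 where there is no reading.
- manip.camera_model(name): a dict with "camera_matrix" (3x3 intrinsics, pixels), "R" (3x3) and "t" (3): a world point X has camera coordinates R X + t. Camera axes: x right, y down, z forward; pixel columns grow to the right and rows downward; lengths in mm; the calibration is good to about 2 mm. A picture is of the moment at which its call begins. camera_model takes no time and is no camera call.
- manip.close_job(): hands the job in, once; it reports no verdict.
The state is a dict: "time_s": time; "qpos": joint angles; "qd": joint speeds; "joint_efforts": joint torques, N m; "tool_pos": TCP position; "tool_rot": TCP orientation; "wrist_force": force on the tool from outside, world axes, zero at the start; "moment": the same for the moment, N m; "gripper_width": finger opening in mm.
Only numpy, scipy, OpenCV 4.12 (cv2) and the standard library are available. Lean on these libraries where they do the work, as an engineer would, in place of code of your own. Each camera call takes 0.05 s, during which the arm holds its last target.

### The job

Of the two red alarm units lying on the bench, open the one that has a release tab: press the tab fully in, then take the cover by its rib and swing it up out of its frame, tab end first. Carry it to the dark rubber mat, lay it flat in the middle of the mat with the rib upward, without dropping it, and let go.

Things in the scene. Friction and masses are not known exactly. Their poses are not given: they have to be found in the camera images.
- unit: Red alarm unit with the release tab, fixed on the bench, 208 x 112 mm, frame top at z = 50 mm (the other red unit has screws and no tab). Origin on the bench under the cover's middle; z up, x towards the tab end. Its cover lies recessed 6 mm; two tongues at its other end reach 7 mm under a lip; it pivots on the ledge at x = -53, z = 40 mm, and then slides out along +x.
- tab (a joint): Travel of the grey release tab, m: 0 as found, 0.008 fully in. Square top of 38 x 38 mm, centre at x = 102, y = 0, z = 58 mm of the unit as found. It goes straight down 8 mm with about 4 N and stays down, drawing back the small catch (x = 51 to 72, y = -12 to 12 mm, top z = 51.5 mm) that locks the cover's tab end.
- cover_grip (a point): Middle of the rib on the grey cover, axes parallel to the unit's as found, at its x = 22, y = 0, z = 57 mm. Rib 40 (x) x 12 (y) mm, top 13 mm above this point; 34 mm free to the frame either side in y. Cover: plate 112 x 77 x 4 mm, about 80 g, underside 17 mm below this point, plate middle 22 mm and tongue tips 87 mm from it along -x.
- mat: Dark rubber mat fixed flat on the bench, 210 (x) x 170 (y) x 4 mm thick, origin at the centre of its underside, z up.
Mind the look-alikes: they are no part of the job. Leave any blue or purple look-alike of the unit alone.

How it is judged:
By the outcome, as a careful person would: the job done as asked, in the order asked, and still so for the second after the job is handed in, with the robot touching nothing.
It also fails if it takes over 48 s, if anything falls off the work surface, if the arm or the gripper's body presses on something with over 40 N, if the wrist force passes 120 N, or if a joint passes its speed limit or range.

## Working session

There is one attempt and no reset: what is moved stays moved. The work goes in short steps, Python scripts to look and compute and a shell command to move; the robot and the scene stay as the last step left them, time stands still between calls to the robot, and variables do not carry over. Pictures are saved under pics/ and viewed, and the job is handed in when it is done.

```bash
mkdir -p pics; ls; python3 - <<'E'
from plant import manip
import cv2,numpy as np
print(manip.read_state())
for n in("top","side"):
    im,d=manip.get_image(n); cv2.imwrite(f"pics/{n}0.png",im); np.savez(f"pics/{n}0.npz",im=im,d=d)
    m=manip.camera_model(n); print(n,m)
E
```

```text
pics
{'time_s': 0.0, 'qpos': array([ 1.23089241,  0.47783015,  0.0223255 ,  1.55644705, -0.01149797,
        1.1093535 , -0.0831011 ]), 'qd': array([-0.0002495 , -0.0005831 , -0.00264855, -0.00095534, -0.00075596,
        0.00112769,  0.00114086]), 'joint_efforts': array([ 1.53350888e-04, -5.96462202e+01,  1.60814624e+00, -2.81198448e+01,
        1.24701503e-02,  9.52636474e-03, -1.77918182e-06]), 'tool_pos': array([ 154.92205399, -656.35425193,  230.30718592]), 'tool_rot': array([-3.11864552e+00, -3.63138273e-01,  5.62356371e-04]), 'wrist_force': array([ 0.29827599, -0.00282794, -0.11042586]), 'moment': array([ 0.00379368, -0.00073893,  0.01994818]), 'gripper_width': 85.50956414659817}
top {'camera_matrix': array([[445.57434554,   0.        , 272.25381318],
       [  0.        , 445.57434554, 205.0816125 ],
       [  0.        ,   0.        ,   1.        ]]), 'R': array([[-0.01201089, -0.99990359, -0.00696834],
       [-0.99224592,  0.0127805 , -0.12363126],
       [ 0.1237084 ,  0.00542939, -0.99230376]]), 't': array([ -93.16924668,  461.20676271, 1212.5716504 ])}
side {'camera_matrix': array([[497.2670875 ,   0.        , 276.65650636],
       [  0.        , 497.2670875 , 204.40142108],
       [  0.        ,   0.        ,   1.        ]]), 'R': array([[ 0.97836952, -0.20613586, -0.01735204],
       [-0.17322115, -0.77051056, -0.61343941],
       [ 0.11308193,  0.60317616, -0.78955114]]), 't': array([-443.18854232,   26.79815003, 1111.59151394])}
```

View pics/top0.png

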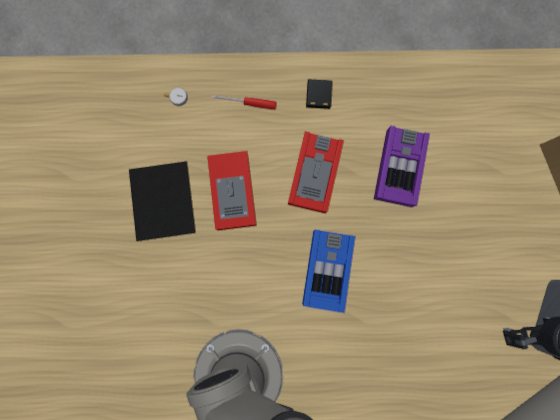

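View pics/side0.png

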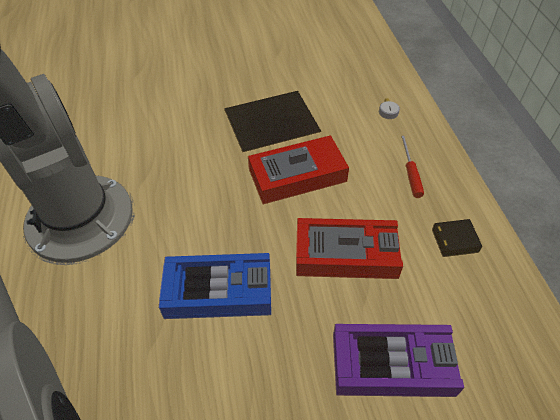

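Both views show two red units. The one at top (316,172) has a grey tab at (322,143). The one at top (232,190) has no tab. The blue (330,270) and purple (402,166) units are look-alikes. The mat is at (162,201), and the small black box at (319,94) is not the mat. I choose the red unit at (316,172) and check it in a close crop.

```bash
cat > h.py <<'E'
from plant import manip
import cv2,numpy as np
def crop(im,x0,y0,x1,y1,k,fn):
    c=cv2.resize(im[y0:y1,x0:x1],None,fx=k,fy=k,interpolation=cv2.INTER_CUBIC); cv2.imwrite(fn,c)
def onplane(n,u,v,z):
    m=manip.camera_model(n);K,R,t=m["camera_matrix"],m["R"],m["t"]
    r=R.T@np.linalg.inv(K)@np.array([u,v,1.]); c=-R.T@t
    return c+r*(z-c[2])/r[2]
def proj(n,X):
    m=manip.camera_model(n);p=m["camera_matrix"]@(m["R"]@np.asarray(X,float)+m["t"]);return p[:2]/p[2]
E
python3 - <<'E'
from h import *
t=np.load("pics/top0.npz")["im"];s=np.load("pics/side0.npz")["im"]
crop(t,270,120,360,220,6,"pics/ct.png")
crop(s,285,205,415,290,6,"pics/cs.png")
crop(t,115,150,215,250,6,"pics/cm.png")
E
```

```text
(no output)
```

View pics/ct.png

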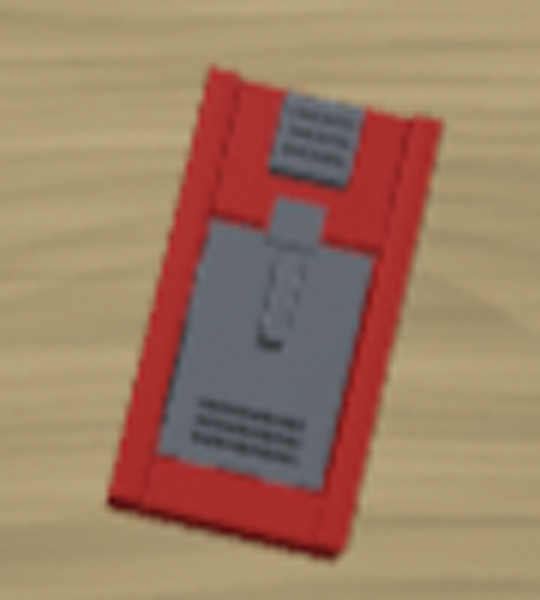

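View pics/cs.png

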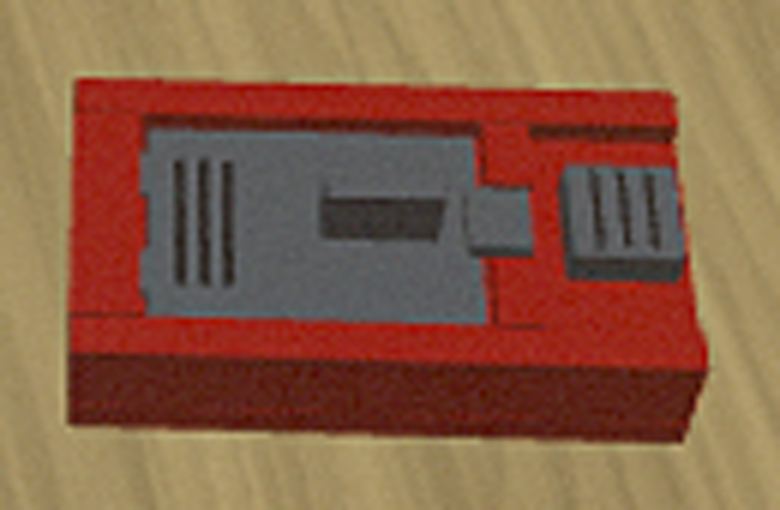

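View pics/cm.png

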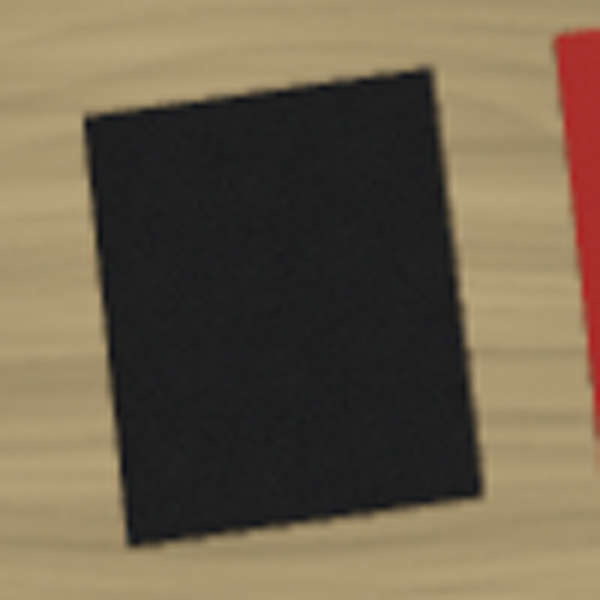

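```bash
cat > fit.py <<'E'
from h import *
from scipy.optimize import least_squares
# (crop px, unit point; fx marks frame edge 'L'/'R')
T=[((212,68),('R',56,50)),((441,118),('R',-56,50)),((110,497),('L',56,50)),((335,550),('L',-56,50)),
((285,93),(121,19,58)),((365,107),(121,-19,58)),((350,187),(83,-19,58)),((270,174),(83,19,58)),
((275,198),(72,12,51.5)),((328,207),(72,-12,51.5)),((210,218),(56,38.5,44)),((378,255),(56,-38.5,44))]
S=[((77,78),('L',56,50)),((672,92),('R',56,50)),((707,370),('R',-56,50)),((70,354),('L',-56,50)),
((562,168),(83,19,58)),((680,168),(121,19,58)),((685,263),(121,-19,58)),((568,260),(83,-19,58)),
((470,187),(51,12,51.5)),((530,190),(72,12,51.5)),((532,246),(72,-12,51.5)),((488,322),(56,-38.5,44))]
obs=[]
for n,L,x0,y0 in(("top",T,270,120),("side",S,285,205)):
    for (a,b),P in L: obs.append((n,(a+.5)/6-.5+x0,(b+.5)/6-.5+y0,P))
def W(p,P):
    X={'R':p[3]+104,'L':p[3]-104}.get(P[0],P[0]) ; c,s=np.cos(p[2]),np.sin(p[2])
    return [p[0]+c*X-s*P[1],p[1]+s*X+c*P[1],P[2]]
def res(p,sel=("top","side")): return np.concatenate([proj(n,W(p,P))-[u,v] for n,u,v,P in obs if n in sel])
for sel in(("top",),("side",),("top","side")):
    r=least_squares(res,[600,-130,-.2,18],args=(sel,),loss='soft_l1'); print(sel,r.x,np.sqrt(np.mean(res(r.x,sel)**2)))
    if len(sel)==2:print(np.round(res(r.x).reshape(-1,2),1).tolist())
p=r.x
for nm,P in dict(tab=(102,0,58),grip=(22,0,57),ledge=(-53,0,40)).items(): print(nm,np.round(W(p,P),1))
M=[((86,118),(105,85)),((431,68),(105,-85)),((482,495),(-105,-85)),((131,545),(-105,85))]
c=np.array([onplane("top",(a+.5)/6-.5+115,(b+.5)/6-.5+150,4) for (a,b),_ in M])
print("mat",c.round(1),c.mean(0),np.linalg.norm(c[0]-c[3]),np.linalg.norm(c[0]-c[1]),np.arctan2(*(c[0]-c[3])[[1,0]]),np.arctan2(*(c[1]-c[2])[[1,0]]))
E
python3 fit.py; python3 - <<'E'
from h import *
s=np.load("pics/side0.npz")["im"]; crop(s,215,80,335,160,6,"pics/csm.png")
E
```

```text
('top',) [ 529.82002775 -214.95562371  -37.94574412   22.47115368] 0.5997575696014926Traceback (most recent call last):
  File "fit.py", line 18, in <module>
    r=least_squares(res,[600,-130,-.2,18],args=(sel,),loss='soft_l1'); print(sel,r.x,np.sqrt(np.mean(res(r.x,sel)**2)))
    return func(*args, **kwargs)
    result = trf(vector_fun.fun, vector_fun.jac, x0, f0, J0, lb, ub, ftol, xtol,
                 gtol, max_nfev, x_scale, loss_function, tr_solver,
                 tr_options.copy(), verbose, callback=callback_wrapped)
    return trf_no_bounds(
        fun, jac, x0, f0, J0, ftol, xtol, gtol, max_nfev, x_scale,
        loss_function, tr_solver, tr_options, verbose, callback=callback)
    J = jac(x)
    self._update_jac()
    ~~~~~~~~~~~~~~~~^^
    self.J = self.jac_wrapped(xp_copy(self.x), f0=self.f)
             ~~~~~~~~~~~~~~~~^^^^^^^^^^^^^^^^^^^^^^^^^^^^
    J, dct = approx_derivative(
             ~~~~~~~~~~~~~~~~~^
        self.fun,
        ^^^^^^^^^
    ...<2 lines>...
        **self.finite_diff_options,
        ^^^^^^^^^^^^^^^^^^^^^^^^^^^
    )
    ^
    J, _nfev = _dens
[... 354 characters left out ...]
   f = np.atleast_1d(self.fun(x, *self.args, **self.kwargs))
                      ~~~~~~~~^^^^^^^^^^^^^^^^^^^^^^^^^^^^^^
    return np.atleast_1d(self.fun(x))
                         ~~~~~~~~^^^
    return self.f(x, *self.args, **self.kwargs)
           ~~~~~~^^^^^^^^^^^^^^^^^^^^^^^^^^^^^^
  File "fit.py", line 16, in res
    def res(p,sel=("top","side")): return np.concatenate([proj(n,W(p,P))-[u,v] for n,u,v,P in obs if n in sel])
                                                          ~~~~^^^^^^^^^^
  File "h.py", line 10, in proj
    m=manip.camera_model(n);p=m["camera_matrix"]@(m["R"]@np.asarray(X,float)+m["t"]);return p[:2]/p[2]
ValueError: time passes only in moves, steps and waits
```

View pics/csm.png

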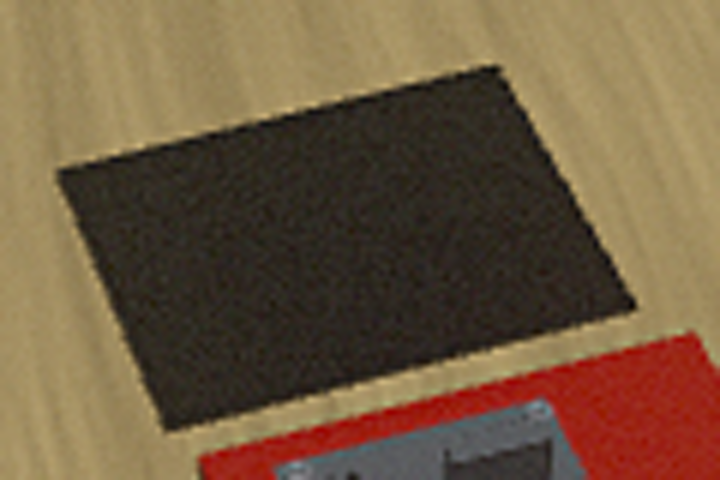

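```bash
python3 - <<'E'
import re
s=open("h.py").read()
s=s.replace("def onplane","_C={n:manip.camera_model(n) for n in('top','side')}\ndef onplane").replace("m=manip.camera_model(n)","m=_C[n]")
open("h.py","w").write(s)
f=open("fit.py").read().replace("loss='soft_l1'","loss='soft_l1',x_scale=[1,1,.01,1]").replace("[600,-130,-.2,18]","[530,-215,-.246,20]")
f+='''
MS=[(59,170),(499,66),(636,308),(166,431)]
c=np.array([onplane("side",(a+.5)/6-.5+215,(b+.5)/6-.5+80,4) for a,b in MS]);print("mat side",c.round(1),c.mean(0))
'''
open("fit.py","w").write(f)
E
python3 fit.py
```

```text
('top',) [ 5.29820028e+02 -2.14955624e+02 -2.46632271e-01  2.24711538e+01] 0.5997575758664991
('side',) [ 5.31629721e+02 -2.19102355e+02 -2.53097557e-01  2.19269281e+01] 0.5510531747906944
('top', 'side') [ 5.31191716e+02 -2.17600754e+02 -2.49478047e-01  2.19506317e+01] 0.9066837341469264
[[0.6, -0.8], [1.6, -0.0], [0.4, -0.5], [2.8, 0.2], [1.2, -1.1], [1.3, -0.3], [0.8, -0.6], [0.7, -1.6], [1.2, -0.6], [0.8, -0.2], [1.2, -0.0], [0.2, 0.1], [-1.2, -0.9], [0.1, -0.8], [0.4, -0.4], [-1.0, -0.7], [-0.4, -1.5], [-1.1, -1.1], [0.1, -1.0], [0.2, -1.0], [-1.2, -0.4], [-0.7, -0.7], [-0.2, -0.0], [-0.5, 0.5]]
tab [ 630.  -242.8   58. ]
grip [ 552.5 -223.    57. ]
ledge [ 479.8 -204.5   40. ]
mat [[572.2 312.1   4. ]
 [594.4 146.8   4. ]
 [389.1 120.4   4. ]
 [367.6 285.2   4. ]] [480.80529203 216.12123853   4.        ] 206.28075287041196 166.73036942393202 0.1306170002805504 0.12810488033906672
mat side [[370.5 280.6   4. ]
 [576.3 305.4   4. ]
 [596.1 139.2   4. ]
 [390.5 112.6   4. ]] [483.33898367 209.44513181   4.        ]
```

The crop of the chosen unit shows tab, catch, cover and rib, so it is confirmed. I move above the tab with the gripper closed.

```bash
python3 -m pendant '[[[0.06,0.05,0],[0,0,-0.15],1],[[0.12,0.1,0],[0,0,-0.3],1],[[0.475,0.414,-0.1],[0,0,-0.482],1],[[0.475,0.414,-0.1],[0,0,-0.482],1],[[0.475,0.414,-0.1],[0,0,-0.482],1],[[0.475,0.414,-0.1],[0,0,-0.482],1],[[0.475,0.414,-0.1],[0,0,-0.482],1],[[0.475,0.414,-0.1],[0,0,-0.482],1],[[0.475,0.414,-0.1],[0,0,-0.482],1],[[0.475,0.414,-0.1],[0,0,-0.482],1],[[0.475,0.414,-0.1],[0,0,-0.482],1],[[0.475,0.414,-0.1],[0,0,-0.482],1],[[0.475,0.414,-0.1],[0,0,-0.482],1],[[0.475,0.414,-0.1],[0,0,-0.482],1],[[0.475,0.414,-0.1],[0,0,-0.482],1],[[0.475,0.414,-0.1],[0,0,-0.482],1]]'; python3 - <<'E'
from h import *
s=manip.read_state();print(s["qpos"].round(2))
for n,b in(("top",(260,100,360,200)),("side",(285,150,425,290))):
    im,d=manip.get_image(n); crop(im,*b,5 if n=="top" else 4,f"pics/{n}1.png")
E
```

```text
time_s: 2.1
tool_pos: [629.8, -243.5, 131.5]
tool_rot: [3.117, -0.393, 0.0]
wrist_force: [-0.2, -0.6, -0.2]
gripper_width: -0.3
[ 0.3   0.57 -0.04  1.64  0.03  0.93 -1.57]
```

View pics/top1.png

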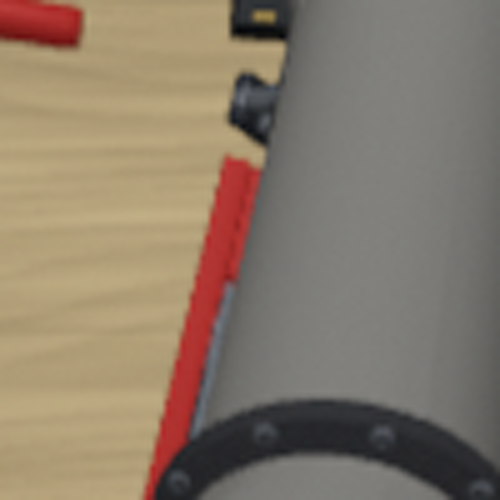

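View pics/side1.png

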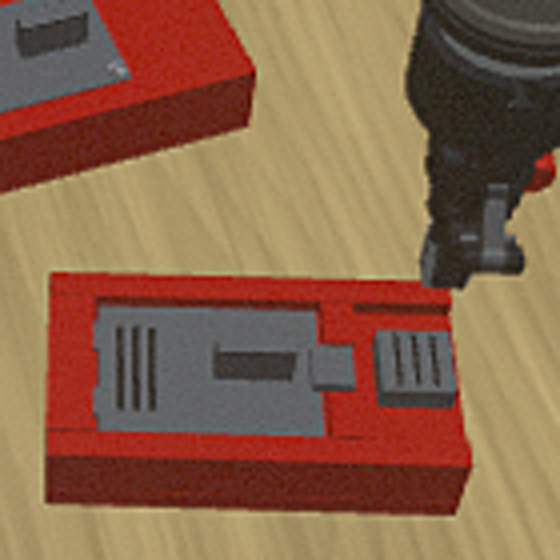

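```bash
python3 - <<'E'
from h import *
p=proj("side",[629.8,-243.5,131.5]);print(p,(p+.5-[285,150])*4)
c,s=np.cos(-.25),np.sin(-.25)
for a in(-11,11):
  for b in(0,):
    q=proj("side",[629.8+c*a,-243.5+s*a,131.5]);print((q+.5-[285,150])*4)
E
```

```text
[394.50375273 217.55476072] [440.01501093 272.21904289]
[416.3566911  271.65969244]
[463.69548788 272.77891721]
```

The side view shows the closed fingers standing over the tab, tip at crop (443,285), within about 2 mm of the prediction. I press down in steps.

```bash
python3 -m pendant '[[[0,0,-0.04],[0,0,0],1],[[0,0,-0.066],[0,0,0],1],[[0,0,-0.07],[0,0,0],1],[[0,0,-0.074],[0,0,0],1],[[0,0,-0.077],[0,0,0],1],[[0,0,-0.079],[0,0,0],1],[[0,0,-0.080],[0,0,0],1],[[0,0,-0.081],[0,0,0],1],[[0,0,-0.081],[0,0,0],1]]'
```

```text
time_s: 3.32
tool_pos: [630.8, -243.1, 50.6]
tool_rot: [3.117, -0.392, 0.002]
wrist_force: [0.9, 0.7, 2.3]
gripper_width: 0.2
```

```bash
python3 -m pendant '[[[0,0,-0.001],[0,0,0],1],[[0,0,-0.002],[0,0,0],1],[[0,0,-0.002],[0,0,0],1]]'; python3 -m pendant '[[[0,0,-0.001],[0,0,0],1],[[0,0,-0.0015],[0,0,0],1],[[0,0,-0.0015],[0,0,0],1]]'; python3 - <<'E'
from h import *
for n,b in(("side",(285,150,425,290)),):
    im,d=manip.get_image(n); crop(im,*b,4,f"pics/{n}2.png")
E
```

```text
time_s: 3.7
tool_pos: [630.8, -243.2, 50.1]
tool_rot: [3.117, -0.392, 0.002]
wrist_force: [-2.5, 1.2, 14.1]
gripper_width: -0.3
time_s: 4.08
tool_pos: [630.8, -243.2, 50.0]
tool_rot: [3.117, -0.392, 0.003]
wrist_force: [-7.0, 2.6, 22.5]
gripper_width: 0.1
```

View pics/side2.png

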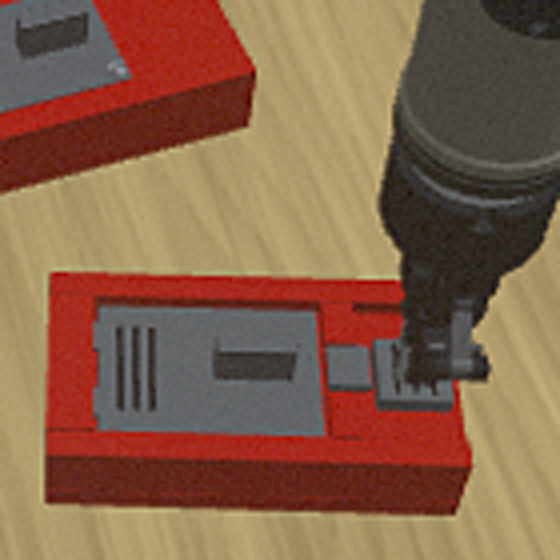

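The tab is at its stop (TCP z = 50.0, force rising to 22 N) and the catch has moved right, to crop x 328-370. I zoom in on the tip against the tab to correct the offset before the rib grasp.

```bash
python3 - <<'E'
from h import *
im,d=manip.get_image("side"); crop(im,335,205,425,265,8,"pics/side3.png")
f=lambda P:((proj("side",P)+.5-[335,205])*8).round()
c,s=np.cos(-.25),np.sin(-.25)
U=lambda x,y,z:[531.2+c*x-s*y,-217.6+s*x+c*y,z]
print("tcp",f([630.8,-243.2,50]))
for a in((83,19),(121,19),(121,-19),(83,-19)):print(a,f(U(*a,50)))
for a in((2,6),(42,6),(42,-6),(2,-6)):print("rib",a,f(U(*a,70)))
E
```

```text
tcp [428. 296.]
(83, 19) [342. 230.]
(121, 19) [493. 234.]
(121, -19) [509. 361.]
(83, -19) [355. 357.]
rib (2, 6) [ 30. 220.]
rib (42, 6) [192. 224.]
rib (42, -6) [194. 264.]
rib (2, -6) [ 31. 260.]
```

View pics/side3.png

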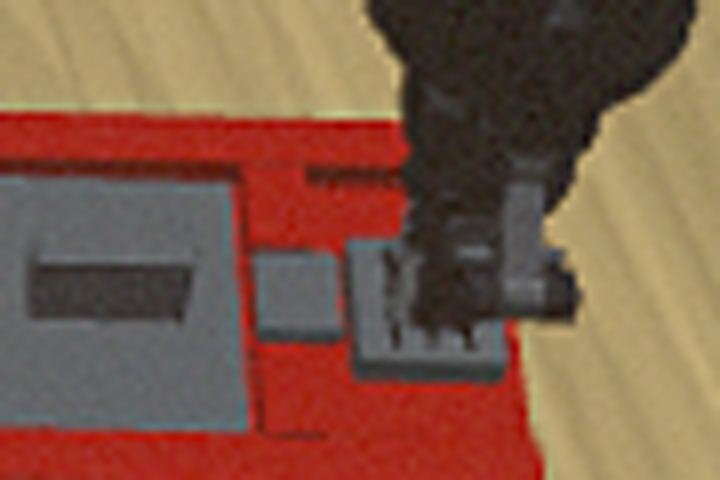

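```bash
python3 -m pendant '[[[0,0,0.03],[0,0,0],1],[[0,0,0.06],[0,0,0],1],[[-0.04,0.01,0.065],[0,0,0],0.06],[[-0.0776,0.02,0.065],[0,0,0],0.06],[[-0.0776,0.02,0.055],[0,0,0],0.06],[[-0.0776,0.02,0.045],[0,0,0],0.06],[[-0.0776,0.02,0.045],[0,0,0],0.06]]'; python3 - <<'E'
from h import *
for n,b in(("side",(285,180,425,280)),):
    im,d=manip.get_image(n); crop(im,*b,5.7,f"pics/{n}4.png")
f=lambda P:((proj("side",P)+.5-b[:2])*5.7).round()
c,s=np.cos(-.25),np.sin(-.25)
t=manip.read_state()["tool_pos"];print(t)
for x in(-11,11):
  for y in(-20,0,20): print(x,y,f([t[0]+c*x-s*y,t[1]+s*x+c*y,t[2]]))
E
```

```text
time_s: 5.05
tool_pos: [552.7, -222.8, 90.4]
tool_rot: [-3.117, 0.391, 0.003]
wrist_force: [0.7, 0.8, 0.2]
gripper_width: 40.6
[ 552.95270001 -222.87711103   90.93558683]
-11 -20 [342. 327.]
-11 0 [339. 279.]
-11 20 [337. 231.]
11 -20 [407. 329.]
11 0 [404. 280.]
11 20 [401. 233.]
```

View pics/side4.png

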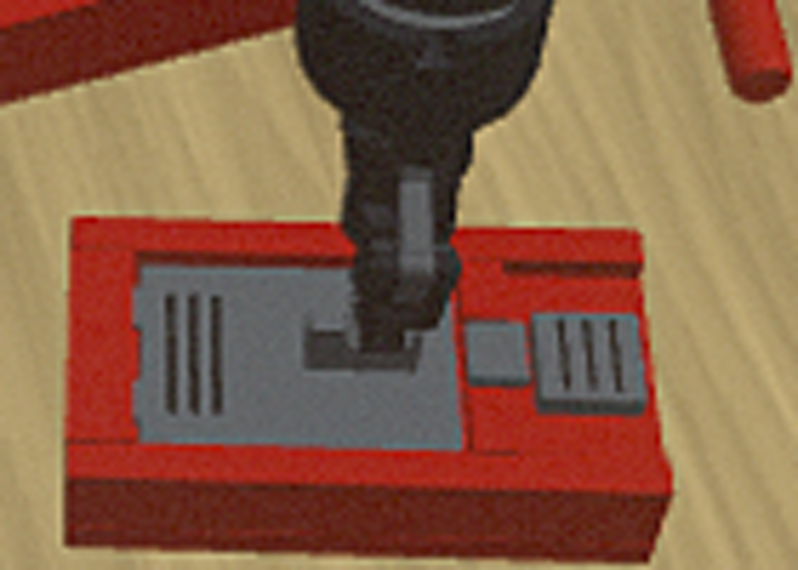

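```bash
python3 - <<'E'
from h import *
b=(285,180)
f=lambda P:((proj("side",P)+.5-b)*5.7).round()
c,s=np.cos(-.25),np.sin(-.25)
U=lambda x,y,z:[531.2+c*x-s*y,-217.6+s*x+c*y,z]
for P in((2,-6,70),(42,-6,70),(2,-6,44),(42,-6,44),(2,6,70),(-53,-38.5,44),(56,-38.5,44),(56,38.5,44)):print(P,f(U(*P)))
t=[552.95,-222.9,90.9]
for y in(-27,-34): print(y,f([t[0]-s*y,t[1]+c*y,t[2]]), f([t[0]-s*y,t[1]+c*y,t[2]+6]))
E
```

```text
(2, -6, 70) [307. 328.]
(42, -6, 70) [424. 331.]
(2, -6, 44) [301. 369.]
(42, -6, 44) [415. 372.]
(2, 6, 70) [306. 299.]
(-53, -38.5, 44) [145. 443.]
(56, -38.5, 44) [461. 452.]
(56, 38.5, 44) [447. 270.]
-27 [375. 345.] [377. 335.]
-34 [376. 363.] [378. 353.]
```

The fingers straddle the rib, and tip and rib agree with the model to about 1–2 mm. I descend and grip.

```bash
python3 -m pendant '[[[0,0,-0.02],[0,0,0],0.06],[[0,0,-0.036],[0,0,0],0.06],[[0,0,-0.044],[0,0,0],0.06],[[0,0,-0.044],[0,0,0],0.06]]'; python3 -m pendant '[[[0,0,0],[0,0,0],0.5],[[0,0,0],[0,0,0],1],[[0,0,0],[0,0,0],1],[[0,0,0],[0,0,0],1],[[0,0,0],[0,0,0],1]]'
```

```text
time_s: 5.6
tool_pos: [552.2, -222.9, 47.2]
tool_rot: [-3.117, 0.392, 0.002]
wrist_force: [-0.2, 0.2, -0.9]
gripper_width: 40.2
time_s: 6.22
tool_pos: [553.1, -223.0, 48.6]
tool_rot: [3.117, -0.392, 0.002]
wrist_force: [-0.1, 1.4, 6.0]
gripper_width: 10.6
```

```bash
python3 - <<'E'
import numpy as np
from scipy.spatial.transform import Rotation as R
yaw=-.25;ux=np.array([np.cos(yaw),np.sin(yaw),0]);uy=np.array([-ux[1],ux[0],0])
r=np.array([75*ux[0],75*ux[1],8.2])
for th in np.arange(.06,.49,.06):
    q=R.from_rotvec(-uy*th); print(round(th,2),((q.apply(r)-r)/1000).round(4).tolist(),(-uy*th).round(4).tolist())
d=q.apply(ux)
for L in(8,16,24,32): print(L,((q.apply(r)-r+d*L)/1000).round(4).tolist())
E
```

```text
0.06 [-0.0006, 0.0002, 0.0045] [-0.0148, -0.0581, -0.0]
0.12 [-0.0015, 0.0004, 0.0089] [-0.0297, -0.1163, -0.0]
0.18 [-0.0026, 0.0007, 0.0133] [-0.0445, -0.1744, -0.0]
0.24 [-0.004, 0.001, 0.0176] [-0.0594, -0.2325, -0.0]
0.3 [-0.0056, 0.0014, 0.0218] [-0.0742, -0.2907, -0.0]
0.36 [-0.0075, 0.0019, 0.0259] [-0.0891, -0.3488, -0.0]
0.42 [-0.0096, 0.0024, 0.0299] [-0.1039, -0.4069, -0.0]
0.48 [-0.0119, 0.003, 0.0337] [-0.1188, -0.4651, -0.0]
8 [-0.005, 0.0013, 0.0374]
16 [0.0019, -0.0005, 0.0411]
24 [0.0087, -0.0022, 0.0448]
32 [0.0156, -0.004, 0.0485]
```

```bash
python3 -m pendant '[[[-0.0006,0.0002,0.0045],[-0.0148,-0.0581,0],1],[[-0.0015,0.0004,0.0089],[-0.0297,-0.1163,0],1],[[-0.0026,0.0007,0.0133],[-0.0445,-0.1744,0],1],[[-0.004,0.001,0.0176],[-0.0594,-0.2325,0],1],[[-0.004,0.001,0.0176],[-0.0594,-0.2325,0],1]]'; python3 - <<'E'
from h import *
im,d=manip.get_image("side"); crop(im,285,160,425,280,5.5,"pics/side5.png")
print(manip.read_state()["qpos"].round(2))
E
```

```text
time_s: 6.85
tool_pos: [548.4, -222.0, 66.3]
tool_rot: [3.065, -0.386, 0.372]
wrist_force: [-0.4, 0.2, 3.8]
gripper_width: 10.6
[ 0.33  0.46 -0.06  2.07  0.05  0.37 -1.58]
```

View pics/side5.png

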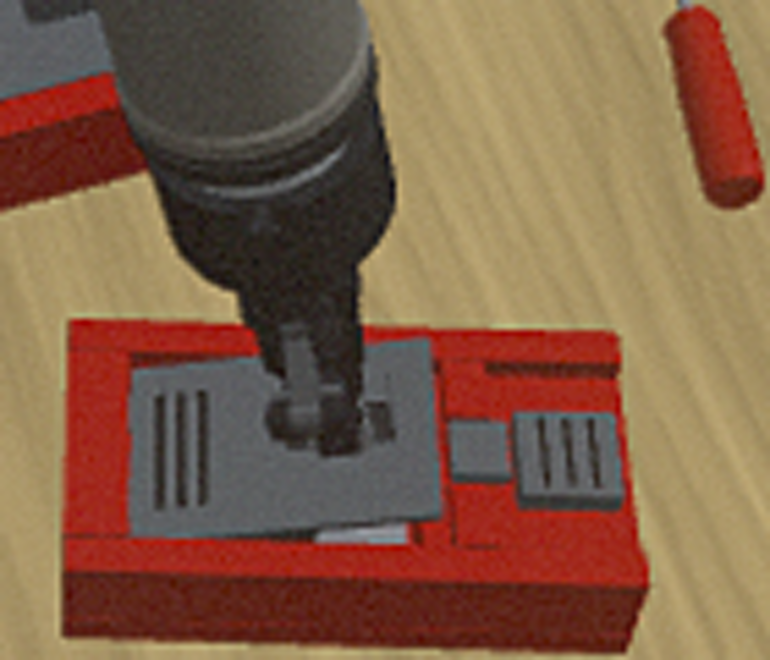

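The swing is going well: the tab end is up, the pocket shows at crop (360,533), and the tongue end is still under the lip. Joint 6 is nearing its limit, so I slide the cover out along its own slope at this tilt, which already clears the catch and tab.

```bash
python3 -m pendant '[[[0.0038,-0.001,0.0012],[0,0,0],1],[[0.0075,-0.0019,0.0022],[0,0,0],1],[[0.0113,-0.0029,0.0032],[0,0,0],1],[[0.015,-0.0038,0.0042],[0,0,0],1],[[0.0188,-0.0048,0.0052],[0,0,0],1],[[0.0188,-0.0048,0.0052],[0,0,0],1]]';python3 - <<'E'
from h import *
im,d=manip.get_image("side"); crop(im,285,160,425,280,5.5,"pics/side6.png")
print(manip.read_state()["qpos"].round(2))
E
```

```text
time_s: 7.65
tool_pos: [568.3, -227.0, 70.8]
tool_rot: [3.065, -0.385, 0.372]
wrist_force: [-0.7, -0.5, -1.0]
gripper_width: 10.9
[ 0.33  0.48 -0.06  2.02  0.05  0.4  -1.58]
```

View pics/side6.png

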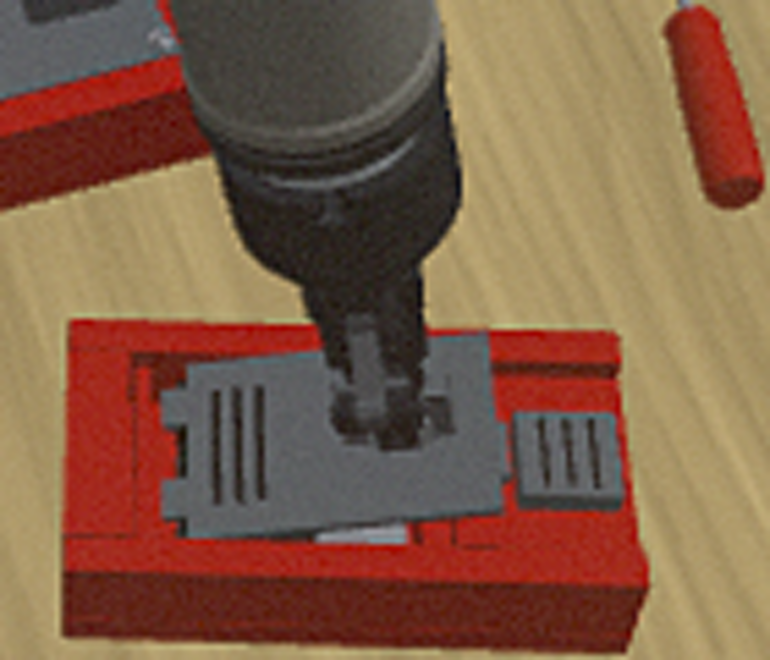

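Both tongues at crop (170,405) and (172,500) are now clear of the lip, and the wrist is free. I lift and level out.

```bash
python3 -m pendant '[[[0,0,0.02],[0,0,0],1],[[0,0,0.045],[0,0,0],1],[[0,0,0.075],[0.0198,0.0775,0],1],[[0,0,0.1],[0.0396,0.155,0],1],[[0,0,0.1],[0.0594,0.2325,0],1],[[0,0,0.1],[0.0594,0.2325,0],1]]' && python3 -m pendant '[[[-0.01,0.04,0],[0,0,0.05],1],[[-0.02,0.09,0],[0,0,0.1],1],[[-0.03,0.14,0],[0,0,0.15],1],[[-0.035,0.19,0],[0,0,0.2],1],[[-0.04,0.24,0],[0,0,0.25],1],[[-0.045,0.29,0],[0,0,0.3],1],[[-0.05,0.34,0],[0,0,0.34],1],[[-0.055,0.39,0],[0,0,0.378],1],[[-0.06,0.42,0],[0,0,0.378],1],[[-0.0635,0.4426,-0.02],[0,0,0.378],1],[[-0.0635,0.4426,-0.04],[0,0,0.378],1],[[-0.0635,0.4426,-0.05],[0,0,0.378],1],[[-0.0635,0.4426,-0.05],[0,0,0.378],1]]'; python3 - <<'E'
from h import *
for n,b in(("side",(200,60,340,170)),("top",(100,130,240,250))):
    im,d=manip.get_image(n); crop(im,*b,5.5,f"pics/{n}7.png")
E
```

```text
time_s: 8.45
tool_pos: [568.4, -226.8, 170.5]
tool_rot: [3.117, -0.391, 0.002]
wrist_force: [1.0, -0.9, -1.9]
gripper_width: 10.4
time_s: 10.07
tool_pos: [503.1, 214.9, 119.8]
tool_rot: [3.134, 0.199, -0.002]
wrist_force: [-0.6, -0.3, -0.8]
gripper_width: 11.1
```

View pics/side7.png

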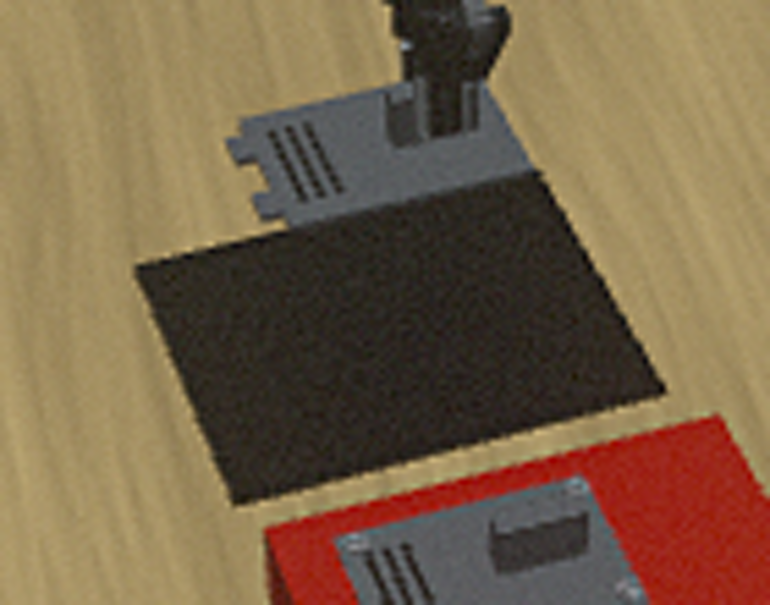

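View pics/top7.png

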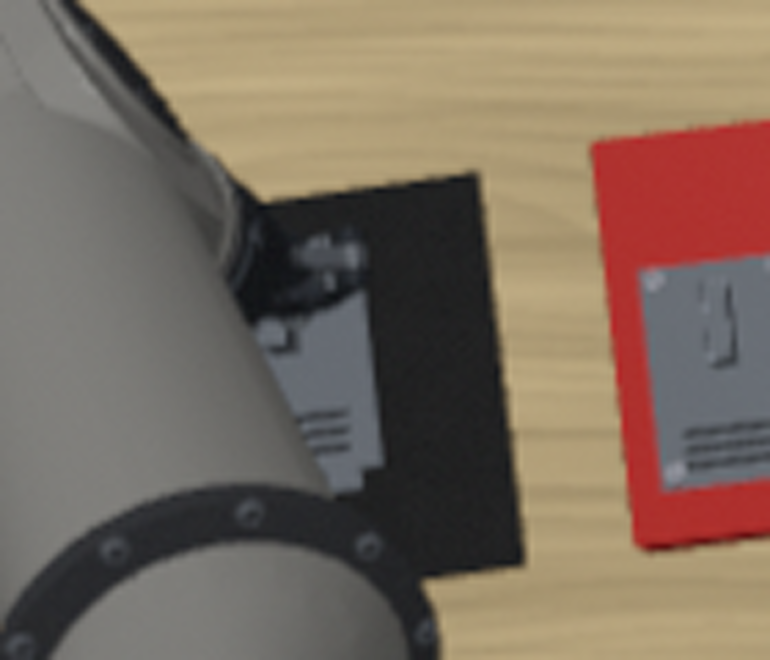

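The cover hangs level and rib up, aligned with the mat, its rib and slots visible at side crop (430,120) and (305,165). I lower it to about 13 mm above the mat and check centring.

```bash
python3 -m pendant '[[[0,0,-0.03],[0,0,0],1],[[0,0,-0.06],[0,0,0],1],[[0,0,-0.085],[0,0,0],1],[[0,0,-0.095],[0,0,0],1],[[0,0,-0.095],[0,0,0],1]]'; python3 - <<'E'
from h import *
im,d=manip.get_image("side"); crop(im,210,70,340,160,6,f"pics/side8.png")
f=lambda P:((proj("side",P)+.5-[210,70])*6).round()
t=manip.read_state()["tool_pos"];print(t)
E
```

```text
time_s: 10.8
tool_pos: [504.0, 215.8, 25.8]
tool_rot: [-3.135, -0.2, -0.0]
wrist_force: [0.5, 0.5, -0.4]
gripper_width: 10.9
[504.3912273  216.06330992  26.37761955]
```

View pics/side8.png

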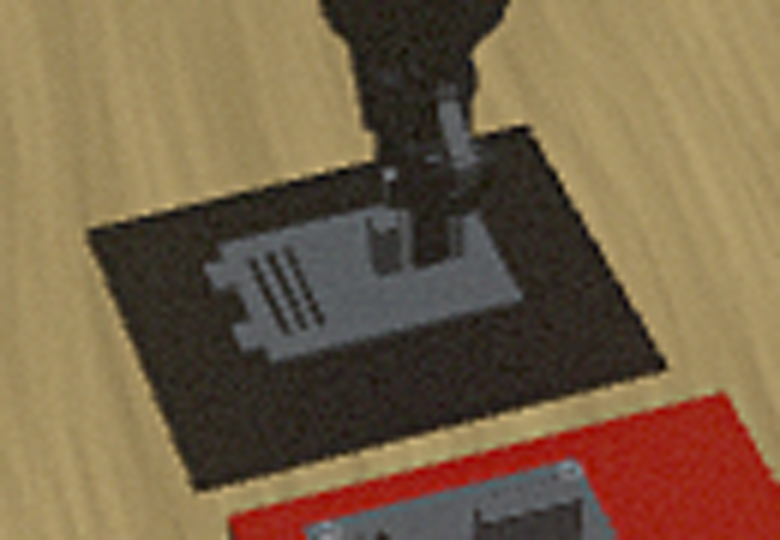

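```bash
python3 - <<'E'
from h import *
w=lambda a,b,z:onplane("side",(a+.5)/6-.5+210,(b+.5)/6-.5+70,z)
m=[w(a,b,4) for a,b in((89,231),(528,126),(667,369),(198,491))]
c=[w(a,b,21.5) for a,b in((522,298),(272,362),(222,243))]
M=np.mean(m,0);C=(c[0]+c[2])/2
print(np.round(m,1),M,np.round(c,1),C,np.linalg.norm(c[0]-c[1]),np.linalg.norm(c[1]-c[2]))
e=np.array([np.cos(.128),np.sin(.128)]);D=(C-M)[:2];print("off mat x,y",D@e,D@[-e[1],e[0]])
E
```

```text
[[370.4 279.9   4. ]
 [575.8 305.5   4. ]
 [596.4 138.5   4. ]
 [391.3 112.4   4. ]] [483.46802907 209.09216526   4.        ] [[542.2 176.3  21.5]
 [432.  161.8  21.5]
 [424.2 239.1  21.5]] [483.2038896  207.67542331  21.5       ] 111.15784150783482 77.64415356959238
off mat x,y -0.4428267777084989 -1.371434232165718
```

In the same image the cover is centred on the mat to about 1.5 mm. I lower it to contact.

```bash
python3 -m pendant '[[[0,0,-0.006],[0,0,0],1],[[0,0,-0.011],[0,0,0],1],[[0,0,-0.0125],[0,0,0],1],[[0,0,-0.0135],[0,0,0],1],[[0,0,-0.0135],[0,0,0],1]]'
```

```text
time_s: 11.48
tool_pos: [503.6, 215.8, 12.6]
tool_rot: [3.135, 0.201, -0.0]
wrist_force: [-2.3, -0.1, 5.5]
gripper_width: 10.6
```

It is in contact with the mat (5.5 N). I open and retract.

```bash
python3 -m pendant '[[[0,0,0],[0,0,0],0.4],[[0,0,0],[0,0,0],0.1],[[0,0,0],[0,0,0],0],[[0,0,0.02],[0,0,0],0],[[0,0,0.06],[0,0,0],0],[[0,0,0.11],[0,0,0],0],[[-0.02,-0.04,0.16],[0,0,0],0],[[-0.02,-0.09,0.2],[0,0,0],0],[[-0.02,-0.14,0.2],[0,0,0],0],[[-0.02,-0.2,0.2],[0,0,0],0],[[-0.02,-0.25,0.2],[0,0,0],0],[[-0.02,-0.25,0.2],[0,0,0],0]]'; python3 - <<'E'
from h import *
im,d=manip.get_image("top"); crop(im,115,150,215,250,6,"pics/top9.png")
im,d=manip.get_image("side"); cv2.imwrite("pics/side9.png",im)
E
```

```text
time_s: 12.98
tool_pos: [483.3, -38.7, 212.0]
tool_rot: [3.134, 0.188, -0.001]
wrist_force: [0.2, 1.0, -0.3]
gripper_width: 42.6
```

View pics/top9.png

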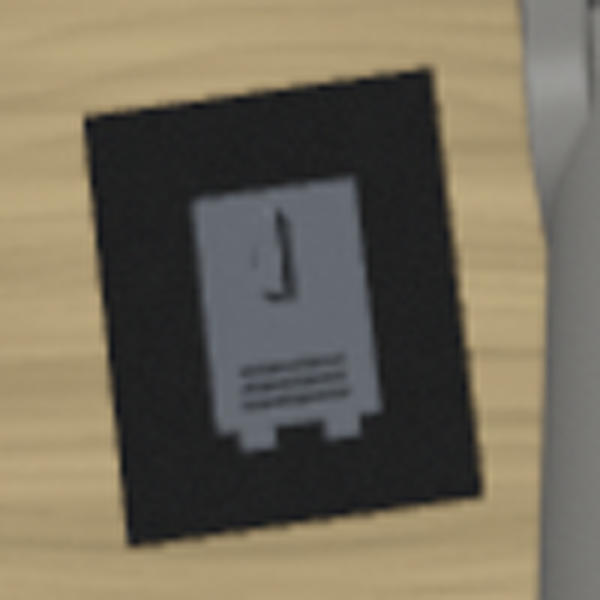

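View pics/side9.png

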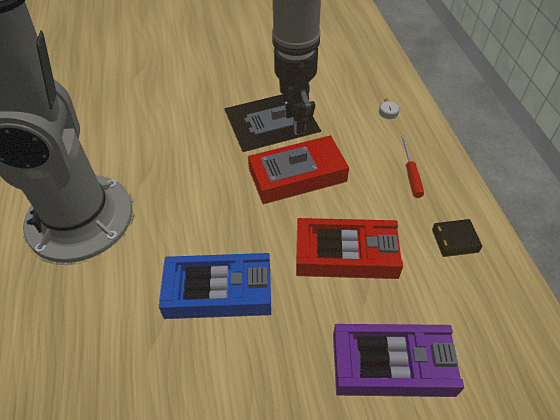

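The top crop shows the cover flat and rib up. Its corners are (192,200), (356,176), (382,412) and (217,436), so its centre is at (287,306) against the mat's (282,306), about 2 mm off. The side view shows the red unit open, its tab still down and nothing else moved. I hand the job in.

```bash
python3 - <<'E'
from plant import manip
print(manip.close_job())
E
```

```text
the job is handed in; nothing more can be done
None
```

The job is done and handed in at about 13 s. I pressed the release tab of the right red unit down to its stop (TCP at z = 50.0 mm, with force rising to 22 N), and the catch drew back. I then gripped the cover by its rib, swung it up tab end first and slid it clear of the lip. It went onto the mat with a light touch of about 5.5 N before I let go.

- **Last checks:** the cover lies flat with the rib up, aligned with the mat and about 2 mm from its middle. The gripper is clear, and no other object in view looked moved.
- **Less tilt than planned:** I swung the cover to about 14° instead of 27°, because joint 6 was nearing its limit. The cover still came out freely.
- **Where measurements disagreed:** the two cameras differed by up to 7 mm on absolute positions. I checked the grasp and the placing by comparing tool and object within one image. In the tab-press picture the fingertip looked about 4 mm off along the unit's length, but still on the tab.

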